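# Put the slim case back into its packed row

### The arm

A 6-joint arm with a two-finger parallel gripper is mounted at the origin on the work surface. World frame = base frame: x ahead of the robot, y to its left, z up, the work surface at z = 0. Lengths are in m, angles in rad, forces in N, time in s.
With the tool pointing down it reaches from about 0.35 to 0.85 m from the base axis. Payload 8.1 kg.
Tool frame: the origin (TCP) lies at the very end of the fingers, on their centre line; the grasp point (between the pads) lies 19 mm behind it; z points along the fingers, x is the direction in which the jaws open and shut, and the axes are right-handed (so a half turn about z gives the same grasp; the last joint's range is limited). The gripper opens to 85 mm and grips with 20 to 120 N. Pads are 22 mm wide; open, the fingers measure 114 mm over their backs; the gripper's body (76 mm by 85 mm) begins 54 mm behind the grasp point. The pads swing forward as they close: fully open they stand 13 mm farther back than shut.
Start: joints at [-1.3, 0.13, 1.488, -0, 1.523, -0.085], TCP at [0.209, -0.562, 0.231] pointing down, gripper open.
Joint ranges: [-2.96, 2.96], [-0.89, 2.26], [0.02, 2.5], [-1.34, 4.48], [0, 2.73], [-2.66, 2.66]. Speed limits (rad/s): [2.39, 2.39, 2.79, 3.14, 3.14, 3.14].

### API

Orientations are given as a unit quaternion [w, x, y, z].
In Python, from plant import ctrl, eyes, workorder gives the robot as it stands.
- The arm moves only by the tool play_rows, never from a script. Its argument "commands" is a list of rows, each a list of 4 numbers: the shift along the tool's x, y, z in mm, then the turn about the tool's z in units of 10 degrees (1.0 is 10 degrees). A call has exactly 8 rows; each row is the pose to reach, as a shift and turn from the pose commanded when the call began, along the tool's axes at that moment; what a row does not reach only later rows make up. A row lasts 1/8 s, in which the tool goes at most 62.5 mm and 10.7 degrees, less where a joint would pass 70% of its speed; a pose out of reach is approached as far as the arm can. A call with a gripper value outside its range is refused whole. "claw" is the gripper command: -1 is shut, 1 is fully open, values between are in proportion, set as the call begins (left out, the last holds). The fingers move at their own pace and stop on an object; "squeeze" is the grip in N (left out, the last holds). Time passes only in rows, so rows that repeat a pose let the fingers close, or fill a call up. It gives the time, the measured TCP pose, the force and the opening at its end, in the units of the state.
- ctrl.observe(): the state, without advancing time (a new reading comes with each control period).
- eyes.read_camera(name): name is "scene" or "top" or "wrist"; returns a dict with "pixels" (384x512x3 uint8, blue, green, red), "fx", "fy", "cx", "cy" (pixels), "xyz" and "orientation" of the camera in the world; the wrist camera has in their place "hand_eye" (4x4, takes a point from camera to tool coordinates, whose origin is the TCP and whose axes are the tool frame's). Camera axes: x right, y up, looking along -z (the intrinsics and any distortion apply to the point x, -y, -z); pixel columns grow to the right and rows downward; lengths in m; the calibration is good to about 2 mm. The wrist camera is an equidistant fisheye: a pixel r from the principal point sees the ray r / f radians off the axis. A picture is of the moment at which its call begins: read the wrist's pose just before it. There is no depth.
- workorder.close_job(): hands the job in, once; it reports no verdict.
The state is a dict: "time_s": time; "qpos": joint angles; "joint_vel": joint speeds; "joint_torque": joint torques, N m; "position": TCP position; "ee_rot": TCP orientation; "ft_force": force on the tool from outside, world axes, zero at the start; "ft_torque": the same for the moment, N m; "gripper_width": finger opening in m.
Only numpy, scipy, OpenCV 4.12 (cv2) and the standard library are available. Lean on these libraries where they do the work, as an engineer would, in place of code of your own. Each camera call takes 0.05 s, during which the arm holds its last target.

### The job

Put the loose slim case with the handle back into the rack, handle up, in the narrow gap of the row between the third and fourth case: ease it in from above so that the neighbours are nudged apart, press it fully home on the rack floor with a steady push of about 18 N, and leave it standing in line with the others. Do not force it or drop it, topple none of the row (all the cases must be left standing upright in the rack), and do not disturb the thick case, the socket or the nut on the bench.

Things in the scene. Friction and masses are not known exactly. Their poses are not given: they have to be found in the camera images.
- case_mid (a point): the loose slim grey case, upright on the bench, about 250 g: body 100 (x) x 24 (y) x 70 high, long edges at foot and top bevelled (4 off the side over 10 of height: foot 16 wide). Arch handle on top 50 (x) x 16 (y) x 40 high; grip it across its 50 mm, 26 to 30 above the body. Point: its centre, 55 above the underside; case's axes, z up
- rack: fixed plain steel rack: floor plate 124 (x) x 200 (y), its top, where cases stand, 8 above the origin; lips 20 high along both long sides, inside faces at x = +-54; fixed end wall 66 high, inner face at y = +80. Origin under the floor plate, level with the bench or let into it by up to 5; z up. The row runs along y, cases lie along x. From +y: end wall, row_a, b, c, narrow gap, row_d, e, bookend
- row_a: one of five loose cases upright in the rack, each like the body of the slim case (same size and bevels) but with a plain flat top without handle; origin: centre of its underside; x along its length, z up. Next to the fixed end wall
- row_b: one of five loose cases upright in the rack, each like the body of the slim case (same size and bevels) but with a plain flat top without handle; origin: centre of its underside; x along its length, z up. Second from the end wall
- row_c: one of five loose cases upright in the rack, each like the body of the slim case (same size and bevels) but with a plain flat top without handle; origin: centre of its underside; x along its length, z up. Third; bounds the gap (11 to 13 mm wide, too narrow for a case) on its +y side. Between end wall and row_c there are 1.5 to 3.7 mm of play in all; beyond that this side does not give
- row_d: one of five loose cases upright in the rack, each like the body of the slim case (same size and bevels) but with a plain flat top without handle; origin: centre of its underside; x along its length, z up. Bounds the gap on its -y side; it and row_e can be pushed to -y with the bookend
- row_e: one of five loose cases upright in the rack, each like the body of the slim case (same size and bevels) but with a plain flat top without handle; origin: centre of its underside; x along its length, z up. Last, next to the sliding bookend
- bookend (a joint): sprung aluminium bookend plate 100 wide, top 66 above the rack's origin, sliding along the rack. Value 0 (at rest, 0.5 to 6 mm clear of row_e): face at y = -58.5 in the rack's frame; grows (m) as pushed to -y, up to 0.024, against a spring of about 0.6 N per mm. The row must push it back 5.5 mm to make room: six cases need 144 mm
- fat_case_mid (a point): bystander: a thicker case, like the slim one but 50 thick, standing on the bench; it does not belong in the rack. Point: its centre, 55 above the bench
- socket: bystander: steel socket, 26 across, 45 high, standing; origin at the centre of its underside
- nut: bystander: steel flange nut 40 across, 14 high; origin at the centre of its underside
Mind the look-alikes: they are no part of the job. What is shaped like the row_c but pink or purple is not meant.

How it is judged:
By the outcome, as a careful person would: the job done as asked, in the order asked, and still so for the second after the job is handed in, with the robot touching nothing.
It also fails if it takes over 72 s, if anything falls off the work surface, if the arm or the gripper's body presses on something with over 40 N, if the wrist force passes 120 N, or if a joint passes its speed limit or range.

## Working session

There is one attempt and no reset: what is moved stays moved. The work goes in short steps, Python scripts to look and compute and a tool call to move; the robot and the scene stay as the last step left them, time stands still between calls to the robot, and variables do not carry over. Pictures are saved under pics/ and viewed, and the job is handed in when it is done.

Besides the shell and the picture viewer there is one more tool, called after "Emit:" by a JSON object that holds its "name" and its "arguments", one argument or row to a line. play_rows: Moves the arm, as the interface text tells. Its arguments: {"type":"object","properties":{"commands":{"type":"array"},"claw":{"type":"number"},"squeeze":{"type":"number"}},"required":["commands"]}

```bash
ls; mkdir -p pics; python3 - <<'E'
from plant import ctrl, eyes
import cv2,numpy as np
s=ctrl.observe();print(s)
for n in ["scene","top","wrist"]:
    c=eyes.read_camera(n);cv2.imwrite(f"pics/{n}0.png",c["pixels"]);np.save(f"pics/{n}0.npy",c,allow_pickle=True)
    print(n,{k:v for k,v in c.items() if k!="pixels"})
E
```

```text
pics
{'time_s': 0.0, 'qpos': array([-1.30039288e+00,  1.31166960e-01,  1.48927427e+00, -1.46929876e-05,
        1.52299284e+00, -8.53878772e-02]), 'joint_vel': array([-1.29171382e-03,  6.37350644e-04,  2.25994454e-04,  1.27266968e-05,
        7.50117252e-04, -2.80816379e-06]), 'joint_torque': array([-5.33549228e-04, -5.69390702e+01, -5.00565612e+01, -2.82187411e-04,
        1.46290640e-02, -1.27480976e-05]), 'position': array([ 0.20887586, -0.56188677,  0.23024372]), 'ee_rot': array([-5.82470578e-04,  8.21076053e-01, -5.70818069e-01, -7.13084284e-04]), 'ft_force': array([-0.01232657, -1.15206262, -0.57185377]), 'ft_torque': array([ 0.00808159, -0.02602229, -0.00259766]), 'gripper_width': 0.08545279988628061}
scene {'fx': 358.63945581326425, 'fy': 358.63945581326425, 'cx': 256.86178444277743, 'cy': 186.99236261871792, 'xyz': array([ 1.14927679, -0.20858   ,  0.5243991 ]), 'orientation': array([0.70808311, 0.36759514, 0.2657297 , 0.54118374])}
top {'fx': 445.0032516738396, 'fy': 445.0032516738396, 'cx': 260.4677978937224, 'cy': 195.11152691792205, 'xyz': array([ 0.33813325, -0.0219633 ,  1.18276192]), 'orientation': array([ 0.70965318,  0.06101904, -0.05805071, -0.69949922])}
wrist {'fx': 297.3186396354542, 'fy': 297.3186396354542, 'cx': 252.35361737301852, 'cy': 192.7912334389181, 'hand_eye': array([[ 9.99999666e-01, -8.13590485e-04, -7.36552648e-05,
         3.80799671e-05],
       [-7.99013072e-04, -9.55325347e-01, -2.95555144e-01,
        -7.57109998e-02],
       [ 1.70096112e-04,  2.95555104e-01, -9.55325678e-01,
        -1.42905231e-01],
       [ 0.00000000e+00,  0.00000000e+00,  0.00000000e+00,
         1.00000000e+00]])}
```

View pics/scene0.png

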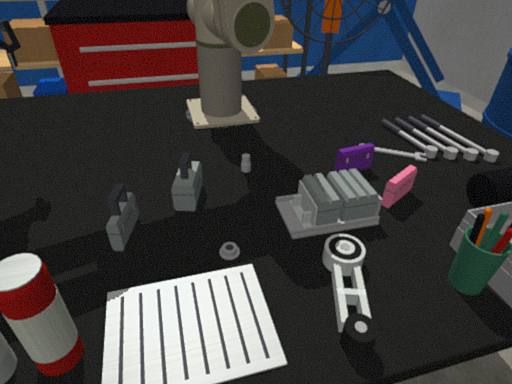

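View pics/top0.png

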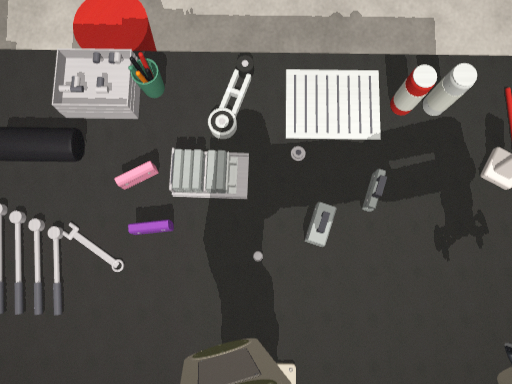

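View pics/wrist0.png

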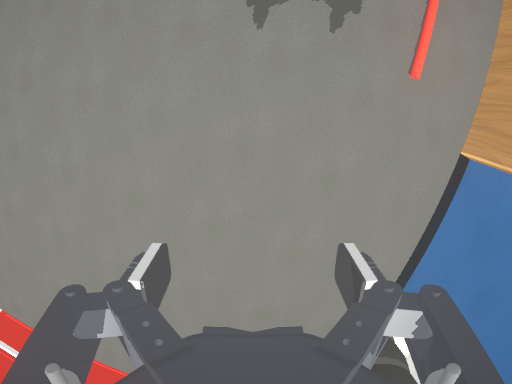

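```bash
cat > h.py <<'E'
import numpy as np,cv2
from scipy.spatial.transform import Rotation as R
def rot(q): return R.from_quat([q[1],q[2],q[3],q[0]]).as_matrix()
def ray(c,u,v,tcp=None):
    x=(u-c["cx"])/c["fx"];y=(v-c["cy"])/c["fy"]
    if "hand_eye" in c:
        r=np.hypot(x,y);d=np.array([np.sin(r)*x/max(r,1e-9),-np.sin(r)*y/max(r,1e-9),-np.cos(r)])
        H=np.array(c["hand_eye"]);Rt=rot(tcp[1])
        return Rt@H[:3,3]+tcp[0],Rt@H[:3,:3]@d
    d=np.array([x,-y,-1.]);return np.array(c["xyz"]),rot(c["orientation"])@d
def onz(c,u,v,z,tcp=None):
    o,d=ray(c,u,v,tcp);return (o+d*(z-o[2])/d[2])
def two(r1,r2):
    (o1,d1),(o2,d2)=r1,r2;d1=d1/np.linalg.norm(d1);d2=d2/np.linalg.norm(d2)
    A=np.stack([d1,-d2],1);t=np.linalg.lstsq(A,o2-o1,rcond=None)[0]
    a=o1+t[0]*d1;b=o2+t[1]*d2;return (a+b)/2,np.linalg.norm(a-b)
def proj(c,p,tcp=None):
    p=np.array(p,float)
    if "hand_eye" in c:
        H=np.array(c["hand_eye"]);Rt=rot(tcp[1]);q=H[:3,:3].T@(Rt.T@(p-tcp[0])-H[:3,3])
        r=np.hypot(q[0],q[1]);a=np.arctan2(r,-q[2])
        return c["cx"]+c["fx"]*a*q[0]/r,c["cy"]-c["fy"]*a*q[1]/r
    q=rot(c["orientation"]).T@(p-c["xyz"]);return c["cx"]+c["fx"]*q[0]/-q[2],c["cy"]-c["fy"]*q[1]/-q[2]
def load(n): return np.load(f"pics/{n}.npy",allow_pickle=True).item()
def crop(c,x0,y0,x1,y1,k,f):
    cv2.imwrite(f,cv2.resize(c["pixels"][y0:y1,x0:x1],None,fx=k,fy=k,interpolation=cv2.INTER_CUBIC))
E
python3 - <<'E'
from h import *
t=load("top0");s=load("scene0")
a=cv2.resize(t["pixels"][140:205,160:260],None,fx=8,fy=8,interpolation=2)
cv2.imwrite("pics/t_rack.png",a)
crop(t,290,160,400,255,6,"pics/t_case.png")
crop(s,270,150,400,240,6,"pics/s_rack.png")
crop(s,100,140,220,260,5,"pics/s_case.png")
E
```

```text
(no output)
```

View pics/t_rack.png

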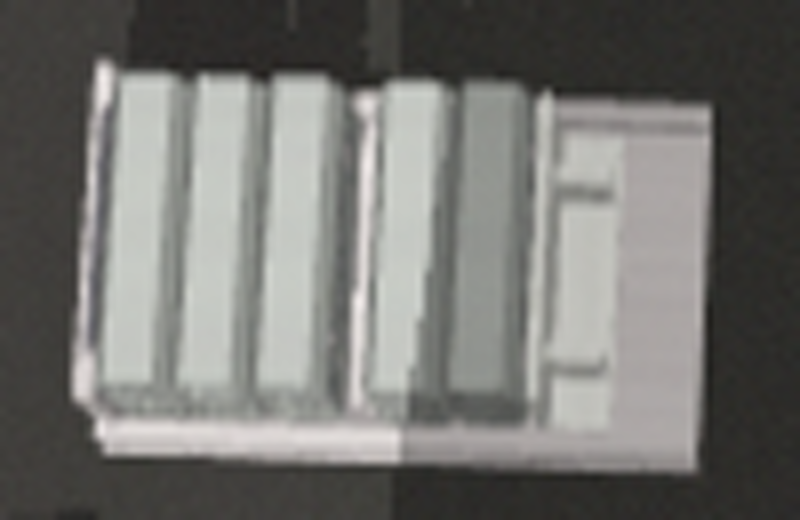

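View pics/t_case.png

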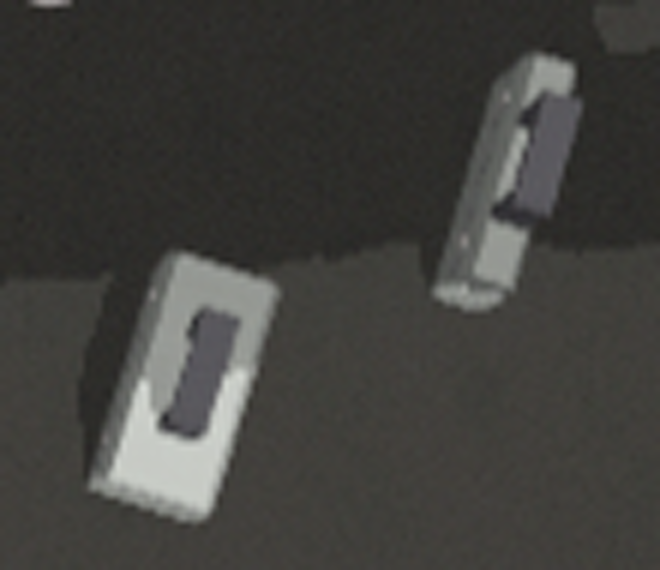

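View pics/s_rack.png

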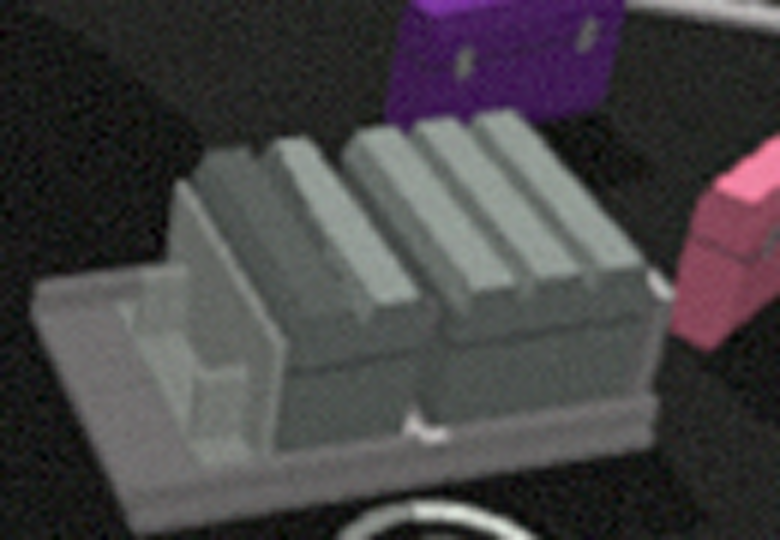

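View pics/s_case.png

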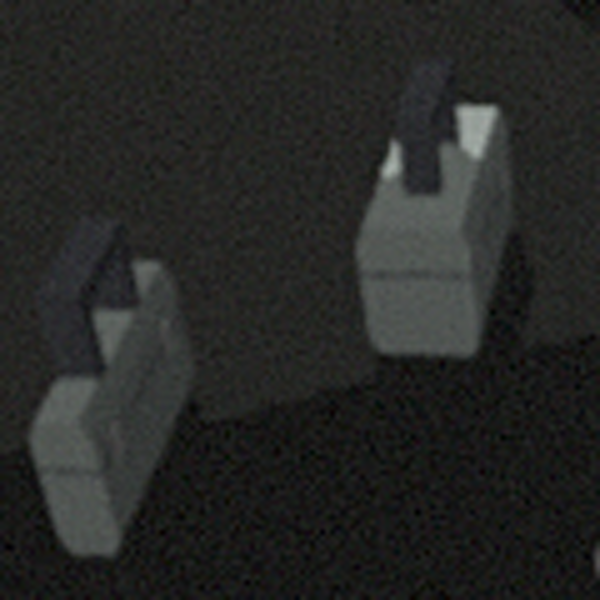

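```bash
python3 - <<'E'
from h import *
t=load("top0")
def P(x0,y0,k,X,Y,z): return onz(t,x0+(X+.5)/k-.5,y0+(Y+.5)/k-.5,z)
pr=lambda n,p: print(n,np.round(p*1e3,1))
for n,X,Y in [("h tl",545,95),("h tr",581,98),("h br",548,222),("h bl",511,214)]: pr(n,P(290,160,6,X,Y,.11))
for n,X,Y in [("b tl",530,55),("b tr",575,62),("b br",512,288),("b bl",472,282)]: pr(n,P(290,160,6,X,Y,.07))
# rack floor corners top right (713,103),(697,470) lips top ~ z=.02+? ; rack lower left (95,455)
for n,X,Y in [("TR",713,103),("BR",697,472),("BL",97,455)]: pr(n,P(160,140,8,X,Y,.008))
z=.078
for n,x,y,x2,y2 in [("a",147,75,133,384),("b",224,75,211,384),("c",302,75,285,388),("d",415,83,391,390),("e",494,83,478,390)]:
    a=P(160,140,8,x,y,z);b=P(160,140,8,x2,y2,z);pr(n,a);pr(n,b);print(np.degrees(np.arctan2(*(a-b)[[1,0]])),np.linalg.norm(a-b))
pr("fat",P(290,160,6,200,373,.11))
E
```

```text
h tl [ 574.  -310.7  110. ]
h tr [ 573.  -325.4  110. ]
h br [ 521.2 -310.3  110. ]
h bl [ 524.3 -295.3  110. ]
b tl [ 600.2 -315.6   70. ]
b tr [ 597.4 -334.6   70. ]
b br [ 499.7 -305.    70. ]
b bl [ 502.  -288.3   70. ]
TR [655.4  18.3   8. ]
BR [528.2  21.2   8. ]
BL [531.1 222.2   8. ]
a [643.3 197.5  78. ]
a [542.5 197.3  78. ]
0.10905469202754904 0.10079937974113576
b [643.6 172.8  78. ]
b [542.8 172.7  78. ]
0.08068837710422236 0.10079330254771712
c [644.  147.8  78. ]
c [541.9 149.2  78. ]
-0.8091908449551387 0.10210407635293425
d [641.8 111.5  78. ]
d [541.7 115.7  78. ]
-2.437510290578459 0.10020933752805791
e [642.2  86.2  78. ]
e [542.1  88.3  78. ]
-1.206494418962195 0.10010364787520463
fat [ 457.4 -168.1  110. ]
```

```bash
cat >> h.py <<'E'
def delta(pos,yawdeg,p0=None,q0=None):
    """shift needed in tool axes (mm) + turn units, from pose p0,q0 (defaults: measured)"""
    from plant import ctrl
    s=ctrl.observe()
    if p0 is None:p0,q0=s["position"],s["ee_rot"]
    M=rot(q0);d=M.T@(np.array(pos)-p0)*1e3
    yaw=np.degrees(np.arctan2(M[1,0],M[0,0]));t=(yaw-yawdeg+180)%360-180
    print("yaw",round(yaw,2),"shift",np.round(d,1),"turn",round(t/10,3))
E
python3 -c "
from h import *
delta([.549,-.311,.2],-15.5)"
```

```text
yaw -69.62 shift [-116.8 -406.2   30.7] turn -5.412
```

Emit:
{"name": "play_rows", "arguments": {
  "commands": [
    [-15, -52, 4, -0.7],
    [-30, -104, 8, -1.4],
    [-45, -156, 12, -2.1],
    [-60, -208, 16, -2.8],
    [-75, -260, 20, -3.5],
    [-90, -312, 24, -4.2],
    [-105, -362, 28, -4.9],
    [-117, -406, 31, -5.4]
  ],
  "claw": 1,
  "squeeze": 70
}}

```text
time_s: 1.15
position: [0.55, -0.3097, 0.1997]
ee_rot: [-0.0, 0.991, -0.134, -0.0]
ft_force: [0.9, -0.2, 1.0]
gripper_width: 0.0854
```

```bash
cat > snap.py <<'E'
import sys;from h import *
from plant import ctrl,eyes
n,tag=sys.argv[1:3]
s=ctrl.observe();c=eyes.read_camera(n);c["tcp"]=(s["position"],s["ee_rot"])
np.save(f"pics/{tag}.npy",c,allow_pickle=True);cv2.imwrite(f"pics/{tag}.png",c["pixels"])
print(s["time_s"],s["position"],s["ee_rot"],s["ft_force"],s["gripper_width"],np.abs(s["joint_vel"]).max())
E
python3 snap.py wrist w1
```

```text
1.15 [ 0.55003283 -0.30966141  0.19967829] [-1.87660133e-04  9.91003932e-01 -1.33832233e-01 -3.24099422e-04] [ 0.8918982  -0.23201874  1.02681624] 0.08535765100562173 0.5474528145759173
```

View pics/w1.png

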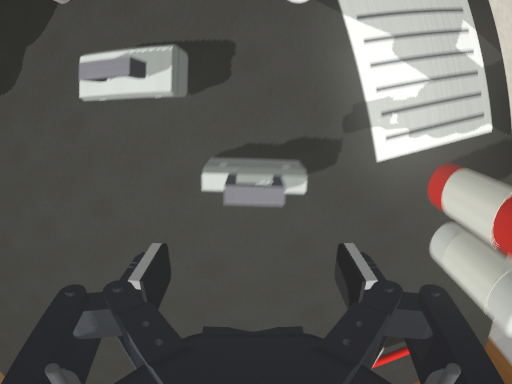

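```bash
python3 snap.py wrist w2; python3 - <<'E'
from h import *
c=load("w2");crop(c,190,140,320,220,6,"pics/w2c.png")
E
```

```text
1.2 [ 0.55356311 -0.30581709  0.19912648] [-1.49791854e-03  9.91455165e-01 -1.30438308e-01  5.08847206e-04] [-0.35959248  4.47925011  0.27316611] 0.08587504186938337 0.05232035878206288
```

View pics/w2c.png

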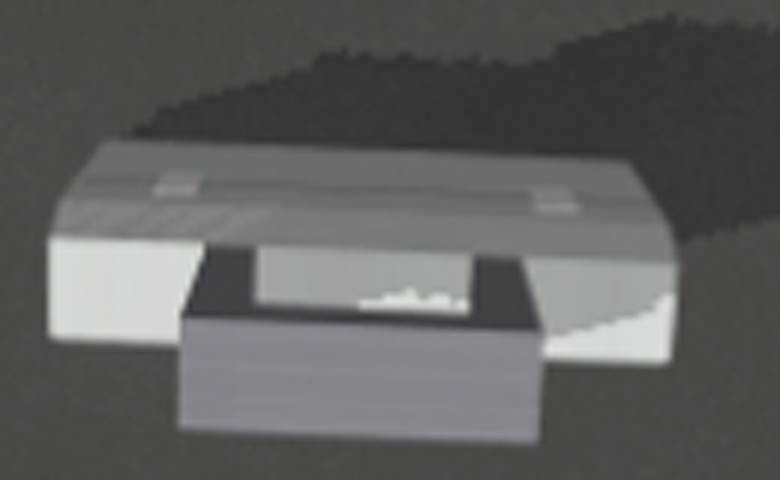

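```bash
python3 - <<'E'
from h import *
c=load("w2");T=c["tcp"]
def P(X,Y,z):return onz(c,190+(X+.5)/6-.5,140+(Y+.5)/6-.5,z,T)
def rep(n,pts,z):
    Q=np.array([P(*p,z) for p in pts])[:, :2]*1e3
    l=(Q[1]+Q[2]-Q[0]-Q[3])/2;w=(Q[0]+Q[1]-Q[2]-Q[3])/2
    print(n,"ctr",np.round(Q.mean(0),1),"len",np.linalg.norm(l),"wid",np.linalg.norm(w),"ang",np.degrees(np.arctan2(l[1],l[0])))
rep("handle",[(183,318),(543,330),(540,442),(179,430)],.11)
rep("body",[(48,235),(680,262),(671,362),(48,340)],.07)
E
python3 snap.py wrist w3
python3 - <<'E'
from h import *
delta([.549,-.311,.2],-15.5)
E
```

```text
handle ctr [ 550.6 -310. ] len 49.83661082495591 wid 16.372221042635847 ang -16.944748785559717
body ctr [ 550.4 -310.1] len 100.95927256290535 wid 17.19217089038469 ang -17.270983417728974
1.25 [ 0.55162803 -0.30756863  0.19914425] [-9.61160487e-04  9.91188577e-01 -1.32454720e-01 -1.69841805e-04] [-0.47058394 -0.03341361 -0.05366937] 0.08550670936599954 0.06084609131834024
yaw -15.4 shift [-0.5  2.  -0.7] turn 0.01
```

```bash
python3 - <<'E'
from h import *
delta([.5505,-.310,.13],-17.1)
E
```

```text
yaw -15.4 shift [ 0.7  0.6 69.3] turn 0.17
```

Emit:
{"name": "play_rows", "arguments": {
  "commands": [
    [1, -0.5, 10, 0.1],
    [1, -0.5, 22, 0.17],
    [1, -0.5, 34, 0.17],
    [1, -0.5, 46, 0.17],
    [1, -0.5, 58, 0.17],
    [1, -0.5, 69, 0.17],
    [1, -0.5, 69, 0.17],
    [1, -0.5, 69, 0.17]
  ]
}}

```text
time_s: 2.3
position: [0.5502, -0.3112, 0.1317]
ee_rot: [0.0, 0.989, -0.15, 0.0]
ft_force: [0.5, 0.3, 0.5]
gripper_width: 0.0854
```

```bash
python3 snap.py wrist w4;python3 - <<'E'
from h import *
delta([.5505,-.310,.0755],-17.1)
c=load("w4");print(proj(c,[.5505,-.31,.11],c["tcp"]))
E
```

```text
2.3 [ 0.55023514 -0.31121971  0.13170185] [ 1.25761598e-04  9.88615232e-01 -1.50465360e-01  2.88730283e-04] [0.47949303 0.25530039 0.5423237 ] 0.08541311308823844 0.008714704715234866
yaw -17.31 shift [-0.3 -1.3 56.5] turn -0.021
(np.float64(251.59247824606138), np.float64(229.7045811993697))
```

View pics/w4.png

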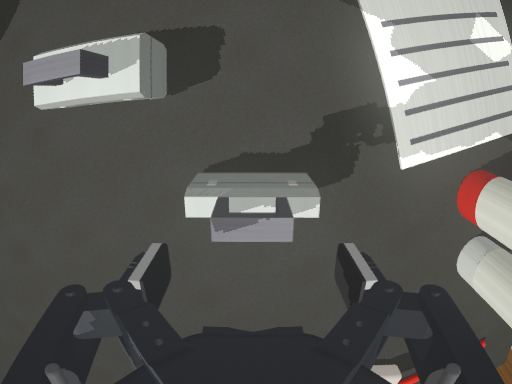

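Emit:
{"name": "play_rows", "arguments": {
  "commands": [
    [0, -1, 8, 0],
    [0, -1, 17, 0],
    [0, -1, 26, 0],
    [0, -1, 35, 0],
    [0, -1, 44, 0],
    [0, -1, 52, 0],
    [0, -1, 56, 0],
    [0, -1, 56, 0]
  ]
}}

```text
time_s: 3.35
position: [0.55, -0.31, 0.0749]
ee_rot: [-0.0, 0.989, -0.151, -0.0]
ft_force: [-0.6, 0.6, -0.0]
gripper_width: 0.0855
```

```bash
python3 snap.py wrist w5; python3 snap.py scene s5;python3 - <<'E'
from h import *
delta([.5505,-.310,.0755],-17.1)
crop(load("s5"),80,140,220,250,5,"pics/s5c.png")
E
```

```text
3.35 [ 0.55004799 -0.3100323   0.07490617] [-1.40461363e-04  9.88605935e-01 -1.50526423e-01 -2.86209441e-04] [-0.59374778  0.56828152 -0.01568867] 0.08554959138969213 0.009811511332132428
3.4 [ 0.55028615 -0.31020559  0.07535015] [ 1.21938900e-05  9.88606973e-01 -1.50519942e-01  2.78265659e-05] [-0.06307539 -0.08926143 -0.45375318] 0.08540933403238028 0.00825864980450525
yaw -17.31 shift [-0.  -0.3  0.1] turn -0.021
```

View pics/w5.png

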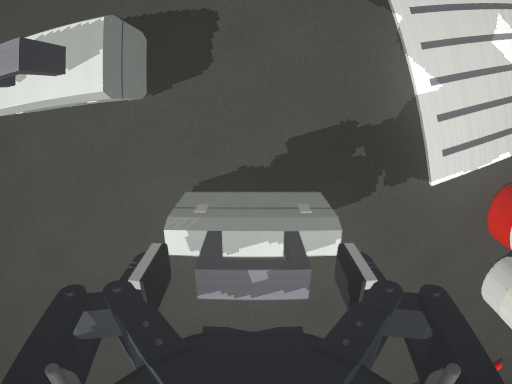

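View pics/s5c.png

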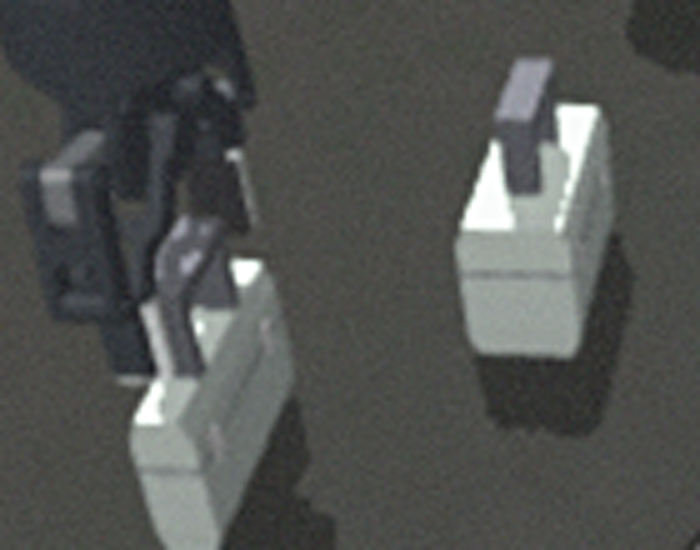

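Emit:
{"name": "play_rows", "arguments": {
  "commands": [
    [0, 0, 0, 0],
    [0, 0, 0, 0],
    [0, 0, 0, 0],
    [0, 0, 0, 0],
    [0, 0, 0, 0],
    [0, 0, 0, 0],
    [0, 0, 0, 0],
    [0, 0, 0, 0]
  ],
  "claw": -1,
  "squeeze": 80
}}

```text
time_s: 4.45
position: [0.5506, -0.3104, 0.076]
ee_rot: [0.0, 0.989, -0.151, 0.0]
ft_force: [-1.8, -0.1, 5.1]
gripper_width: 0.0487
```

```bash
python3 snap.py wrist w6; python3 snap.py scene s6;python3 - <<'E'
from h import *
crop(load("s6"),80,140,220,250,5,"pics/s6c.png")
delta([.592,.1315,.2],-1.2)
E
```

```text
4.45 [ 0.55057552 -0.31044657  0.07595309] [ 2.29807166e-04  9.88602985e-01 -1.50545253e-01  4.59579423e-04] [-1.80775043 -0.05904305  5.07462942] 0.04866174197960493 0.0020443167140555213
4.5 [ 0.55056807 -0.31044468  0.0759483 ] [ 2.37329628e-04  9.88603903e-01 -1.50539266e-01  4.43217881e-04] [-2.9030751   0.4806859   4.97949928] 0.04886704451563975 0.0017729917449433759
yaw -17.32 shift [ -91.9 -434.2 -124.3] turn -1.612
```

View pics/w6.png

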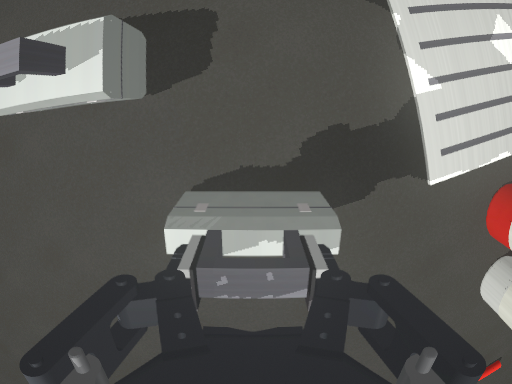

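View pics/s6c.png

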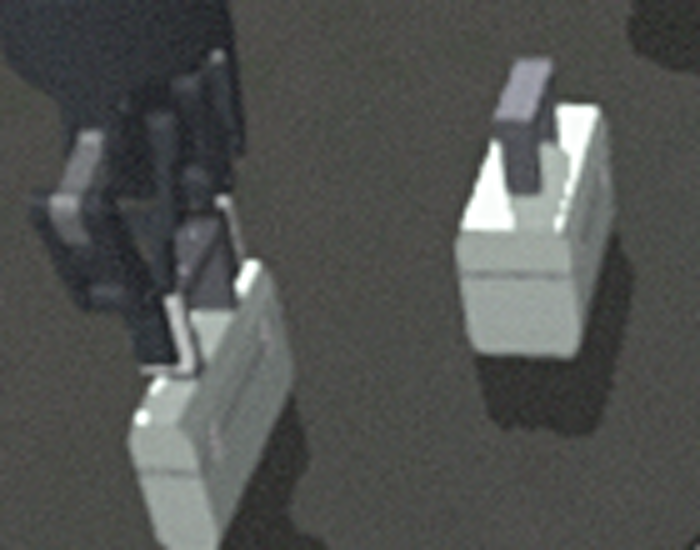

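Emit:
{"name": "play_rows", "arguments": {
  "commands": [
    [0, 0, -6, 0],
    [0, 0, -18, 0],
    [0, 0, -34, 0],
    [0, 0, -54, 0],
    [0, 0, -76, 0],
    [0, 0, -98, 0],
    [0, 0, -116, 0],
    [0, 0, -124, 0]
  ]
}}

```text
time_s: 5.55
position: [0.5509, -0.3106, 0.2016]
ee_rot: [0.001, 0.989, -0.151, 0.001]
ft_force: [0.2, -0.1, -3.4]
gripper_width: 0.049
```

Emit:
{"name": "play_rows", "arguments": {
  "commands": [
    [-8, -35, 0, -0.1],
    [-18, -85, 0, -0.3],
    [-29, -137, 0, -0.5],
    [-40, -189, 0, -0.7],
    [-51, -241, 0, -0.9],
    [-62, -293, 0, -1.1],
    [-73, -345, 0, -1.3],
    [-82, -385, 0, -1.61]
  ]
}}

```text
time_s: 6.55
position: [0.5861, 0.0841, 0.1989]
ee_rot: [-0.0, 1.0, -0.009, -0.0]
ft_force: [0.7, -0.5, -3.4]
gripper_width: 0.0486
```

```bash
python3 snap.py wrist w7; python3 -c "
from h import *
delta([.592,.1315,.2],-1.2)"
```

```text
6.55 [0.58609819 0.08406436 0.19894353] [-9.63264528e-05  9.99956474e-01 -9.32114905e-03 -3.96551634e-04] [ 0.74121008 -0.47628039 -3.39610166] 0.048586081463775105 0.5447570196991057
yaw -0.77 shift [  5.4 -42.8  -0.9] turn 0.043
```

View pics/w7.png

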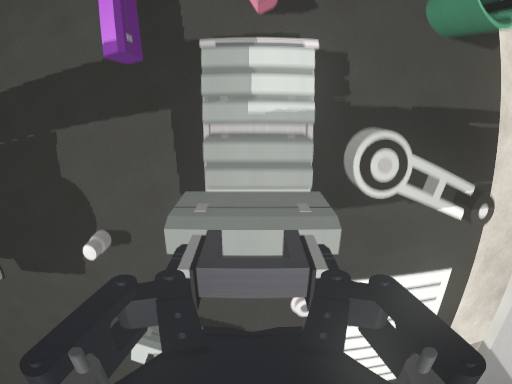

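```bash
python3 snap.py wrist w8;python3 snap.py wrist w8;python3 snap.py wrist w8;python3 snap.py wrist w8; python3 - <<'E'
from h import *
crop(load("w8"),195,30,325,200,4.5,"pics/w8c.png")
E
```

```text
6.6 [0.58601712 0.08873409 0.19891873] [-1.73889045e-03  9.99975878e-01 -6.71428617e-03 -3.71558091e-04] [-1.50059982  3.09988479 -2.86141081] 0.04858521675009159 0.056099072675323054
6.65 [0.58603005 0.08615023 0.19887946] [-8.59440965e-04  9.99969805e-01 -7.71023191e-03 -4.50439435e-04] [-0.24982572  0.29028114 -3.45690698] 0.048539009989282955 0.06330116358962304
6.7 [0.58604965 0.08391298 0.19878247] [-8.97283365e-05  9.99960580e-01 -8.86258987e-03 -5.33519364e-04] [-0.28977768 -0.61623773 -2.88680026] 0.04890950632332269 0.04896605627165517
6.75 [0.58614313 0.08246649 0.19882974] [ 2.11215871e-04  9.99951801e-01 -9.80372993e-03 -4.88524070e-04] [-0.02023945 -0.90040594 -2.81431476] 0.04905958359215497 0.03582694721794739
```

View pics/w8c.png

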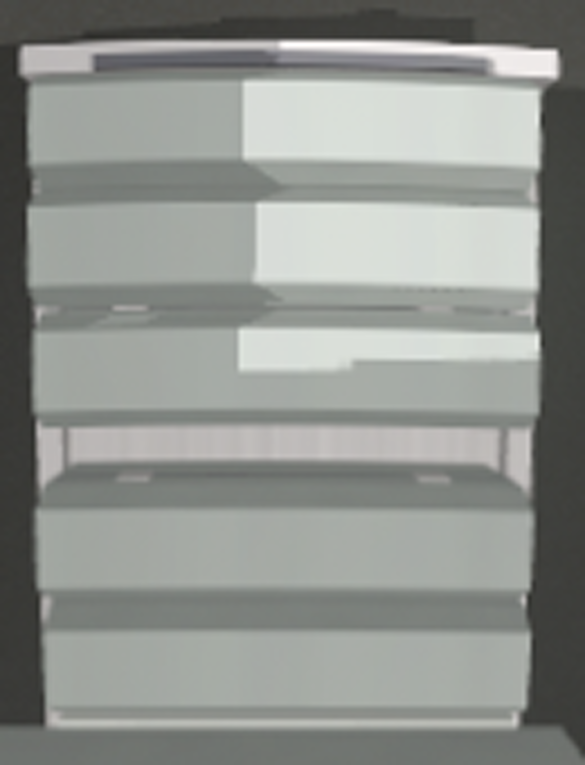

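```bash
python3 - <<'E'
from h import *
c=load("w8");T=c["tcp"];k=4.5
def P(X,Y,z):return onz(c,195+(X+.5)/k-.5,30+(Y+.5)/k-.5,z,T)*1e3
for z in (.073,.078):
  print(z)
  for n,l,r in [("aN",(30,82),(541,80)),("aS",(30,163),(540,167)),("bN",(30,202),(540,203)),("bS",(30,287),(540,287)),("cN",(35,328),(540,327)),("cS",(36,416),(539,412)),("dN",(40,509),(533,510)),("dS",(40,591),(530,594)),("eN",(45,631),(530,630)),("eS",(48,708),(527,710))]:
    a=P(*l,z)[:2];b=P(*r,z)[:2];m=(a+b)/2
    print(n,np.round(a,1),np.round(b,1),"mid",np.round(m,1),"ang %.2f len %.1f"%(np.degrees(np.arctan2(*(b-a)[::-1])),np.linalg.norm(b-a)))
# held case
for p in [(166,252),(340,252)]: print(onz(c,*p,.194,T)*1e3)
E
```

```text
0.073
aN [543.1 211.1] [644.7 210.2] mid [593.9 210.7] ang -0.49 len 101.6
aS [542.8 194.2] [644.2 192. ] mid [593.5 193.1] ang -1.25 len 101.4
bN [542.6 186.2] [644.1 184.6] mid [593.4 185.4] ang -0.91 len 101.4
bS [542.2 168.9] [643.9 167.4] mid [593.  168.2] ang -0.84 len 101.8
cN [542.9 160.5] [643.9 159.3] mid [593.4 159.9] ang -0.72 len 101.0
cS [542.4 142.7] [643.8 141.9] mid [593.1 142.3] ang -0.42 len 101.4
dN [542.4 123.6] [642.9 121.8] mid [592.6 122.7] ang -1.05 len 100.5
dS [541.4 106.6] [642.7 104.2] mid [592.1 105.4] ang -1.34 len 101.2
eN [542.   98.1] [642.9  96.6] mid [592.4  97.3] ang -0.87 len 100.9
eS [541.6  81.5] [642.8  79.2] mid [592.2  80.3] ang -1.28 len 101.2
0.078
aN [544.  210.1] [643.7 209.2] mid [593.8 209.7] ang -0.49 len 99.7
aS [543.7 193.6] [643.1 191.4] mid [593.4 192.5] ang -1.25 len 99.5
bN [543.5 185.7] [643.  184.1] mid [593.3 184.9] ang -0.91 len 99.5
bS [543.  168.7] [642.9 167.2] mid [593. 168.] ang -0.84 len 99.9
cN [543.7 160.5] [642.9 159.2] mid [593.3 159.9] ang -0.72 len 99.2
cS [543.3 143. ] [642.8 142.2] mid [593.  142.6] ang -0.42 len 99.5
dN [543.2 124.3] [641.9 122.5] mid [592.5 123.4] ang -1.05 len 98.7
dS [542.3 107.5] [641.6 105.2] mid [592.  106.4] ang -1.34 len 99.4
eN [542.9  99.2] [641.9  97.7] mid [592.4  98.5] ang -0.87 len 99.0
eS [542.5  82.9] [641.8  80.7] mid [592.2  81.8] ang -1.28 len 99.3
[536.32716508  77.19555429 194.        ]
[637.24855509  75.36539649 194.        ]
```

```bash
python3 snap.py wrist w9; python3 - <<'E'
from h import *
a=load("w6");b=load("w9")
A=[cv2.resize(c["pixels"][180:310,155:350],None,fx=4,fy=4,interpolation=2)[:,:] for c in (a,b)]
cv2.imwrite("pics/cmpa.png",A[0]);cv2.imwrite("pics/cmpb.png",A[1])
E
```

```text
6.8 [0.58625254 0.08155433 0.19889779] [ 2.73975526e-04  9.99944414e-01 -1.05321411e-02 -4.09584697e-04] [ 0.40012089 -1.16293374 -3.36746084] 0.04898537551933653 0.024953570878145676
```

View pics/cmpa.png

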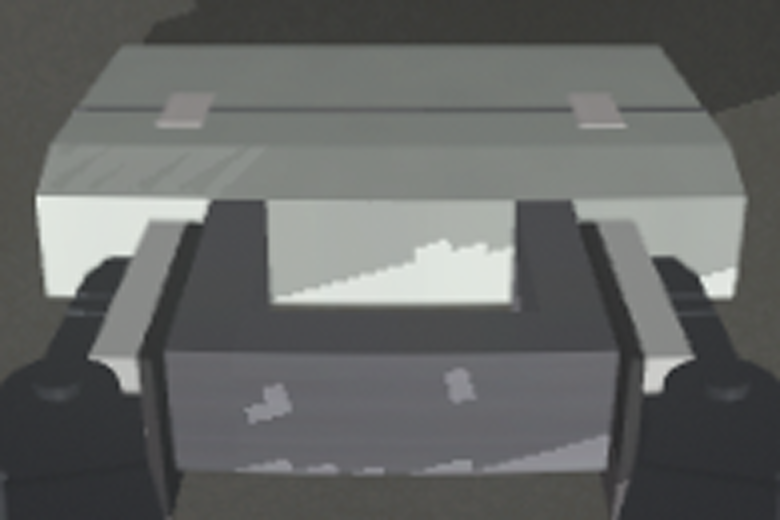

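View pics/cmpb.png

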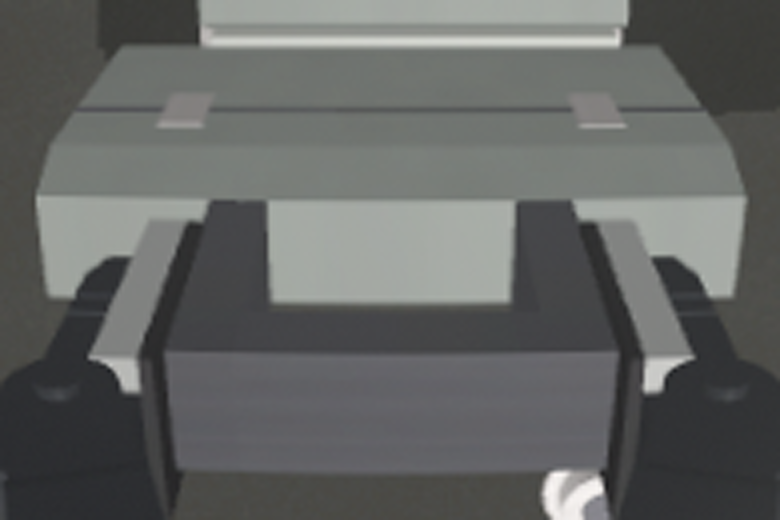

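```bash
python3 - <<'E'
from h import *
c=load("w6");T=c["tcp"];k=4;M=rot(T[1])
def P(X,Y,z):
    return M.T@(onz(c,155+(X+.5)/k-.5,180+(Y+.5)/k-.5,z,T)-T[0])*1e3
for n,pts,z in [("body",[(37,196),(745,197),(735,298),(47,298)],.07),("handle",[(163,352),(617,352),(607,472),(173,470)],.11),("northedge10",[(122,45),(660,45)],.010),("60",[(50,143),(733,145)],.06)]:
    Q=np.array([P(*p,z) for p in pts]);print(n,np.round(Q,1).tolist(),np.round(Q.mean(0),1))
E
```

```text
body [[-49.6, -8.3, 5.9], [50.3, -8.2, 6.0], [50.8, 8.1, 6.0], [-50.0, 8.2, 5.9]] [ 0.4 -0.1  6. ]
handle [[-24.2, -8.1, -34.1], [24.7, -8.1, -34.0], [25.1, 8.3, -34.0], [-24.5, 8.0, -34.1]] [  0.3   0.  -34. ]
northedge10 [[-49.9, -12.4, 65.9], [50.5, -12.5, 66.0]] [  0.3 -12.5  65.9]
60 [[-50.0, -12.4, 15.9], [50.9, -12.2, 16.0]] [  0.4 -12.3  15.9]
```

```bash
python3 -c "
from h import *
delta([.5926,.1324,.175],-0.95)"
```

```text
yaw -1.26 shift [  5.2 -51.6  23.9] turn -0.031
```

Emit:
{"name": "play_rows", "arguments": {
  "commands": [
    [1, -10, 0, 0],
    [3, -25, 0, 0],
    [5, -40, 5, 0],
    [5, -49, 10, 0],
    [5, -51, 16, 0],
    [5, -51, 21, 0],
    [5, -51, 24, 0],
    [5, -51, 24, 0]
  ]
}}

```text
time_s: 7.85
position: [0.5924, 0.1323, 0.175]
ee_rot: [0.0, 1.0, -0.011, -0.0]
ft_force: [-0.1, 0.1, -2.7]
gripper_width: 0.0488
```

```bash
python3 snap.py scene s10; python3 snap.py top t10; python3 - <<'E'
from h import *
delta([.5926,.1324,.153],-0.95)
crop(load("s10"),270,110,400,240,5,"pics/s10c.png")
E
```

```text
7.85 [0.59244687 0.1322676  0.1749531 ] [ 8.61718005e-05  9.99941186e-01 -1.08418211e-02 -2.69931170e-04] [-0.0612516   0.09574982 -2.67211098] 0.04878029890882642 0.00814490896792015
7.9 [0.59261891 0.13232491 0.1752876 ] [ 2.30096910e-05  9.99941094e-01 -1.08538275e-02 -4.80128891e-05] [-0.70881381 -0.28719101 -3.19372486] 0.04862121489290309 0.00618627616229349
yaw -1.24 shift [-0.2  0.  22.5] turn -0.029
```

View pics/s10c.png

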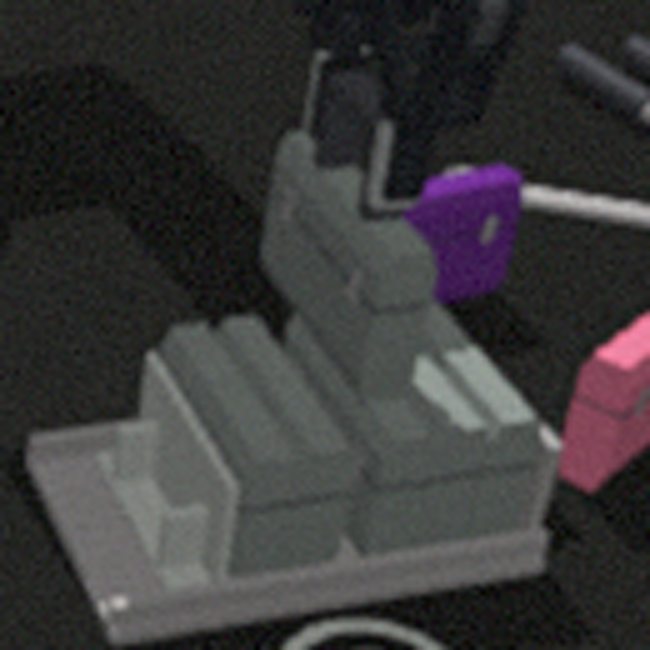

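Emit:
{"name": "play_rows", "arguments": {
  "commands": [
    [0, 0, 5, -0.03],
    [0, 0, 11, -0.03],
    [0, 0, 16, -0.03],
    [0, 0, 20, -0.03],
    [0, 0, 22, -0.03],
    [0, 0, 24, -0.03],
    [0, 0, 25, -0.03],
    [0, 0, 25, -0.03]
  ]
}}

```text
time_s: 8.95
position: [0.5926, 0.1327, 0.1504]
ee_rot: [-0.0, 1.0, -0.008, 0.0]
ft_force: [-0.3, -0.1, -3.0]
gripper_width: 0.0485
```

```bash
python3 snap.py scene s11; python3 - <<'E'
from h import *
delta([.5926,.1324,.15],-0.95)
crop(load("s11"),270,110,400,240,5,"pics/s11c.png")
E
```

```text
8.95 [0.59264972 0.13270056 0.15035113] [-3.27387389e-06  9.99968329e-01 -7.95850652e-03  4.99375275e-05] [-0.32057754 -0.07359807 -2.97865793] 0.04851285259324692 0.0032302197038234564
yaw -0.91 shift [-0.   0.3  0.4] turn 0.004
```

View pics/s11c.png

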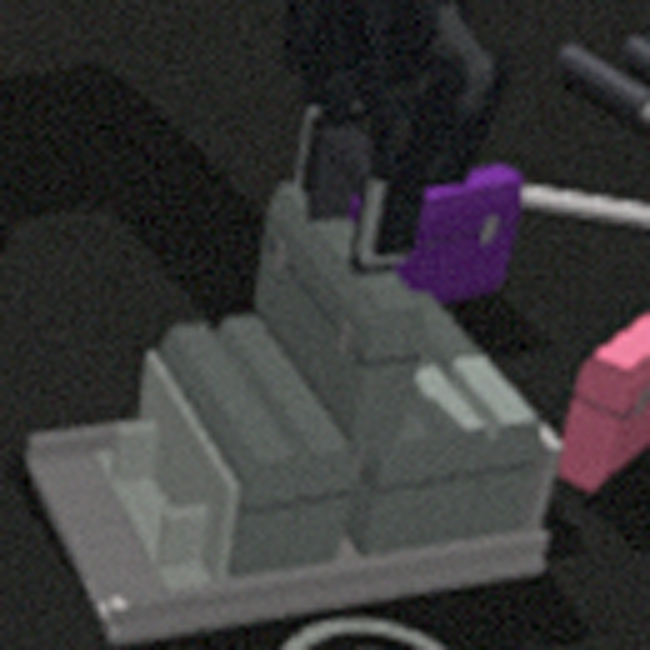

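Emit:
{"name": "play_rows", "arguments": {
  "commands": [
    [0, 0, 1, 0],
    [0, 0.2, 2, 0],
    [0, 0.4, 3, 0],
    [0, 0.7, 4, 0],
    [0, 1, 5, 0],
    [0, 1.3, 6, 0],
    [0, 1.5, 7, 0],
    [0, 1.5, 7, 0]
  ]
}}

```text
time_s: 10.0
position: [0.5925, 0.1311, 0.1431]
ee_rot: [0.0, 1.0, -0.008, -0.0]
ft_force: [0.7, 0.9, -2.7]
gripper_width: 0.0489
```

Emit:
{"name": "play_rows", "arguments": {
  "commands": [
    [0, 0.2, 1, 0],
    [0, 0.5, 2, 0],
    [0, 0.7, 3, 0],
    [0, 1.0, 4, 0],
    [0, 1.2, 5, 0],
    [0, 1.5, 5, 0],
    [0, 1.5, 5, 0],
    [0, 1.5, 5, 0]
  ]
}}

```text
time_s: 11.0
position: [0.5927, 0.1298, 0.1384]
ee_rot: [-0.0, 1.0, -0.008, 0.0]
ft_force: [0.3, 2.6, -1.9]
gripper_width: 0.049
```

```bash
python3 snap.py scene s12; python3 snap.py wrist w12; python3 - <<'E'
from h import *
crop(load("s12"),270,110,400,240,5,"pics/s12c.png")
E
```

```text
11.0 [0.59266112 0.12982095 0.13835937] [-9.86671525e-05  9.99968429e-01 -7.94443665e-03  1.27430756e-04] [ 0.26171584  2.58844992 -1.93175913] 0.04901394574606725 0.0014536740355662046
11.05 [0.59267571 0.12979278 0.13838022] [-1.00367503e-04  9.99968176e-01 -7.97594660e-03  1.47437832e-04] [ 0.48576894  2.9436681  -0.69429842] 0.04883668769123945 0.0012033975373875773
```

View pics/s12c.png

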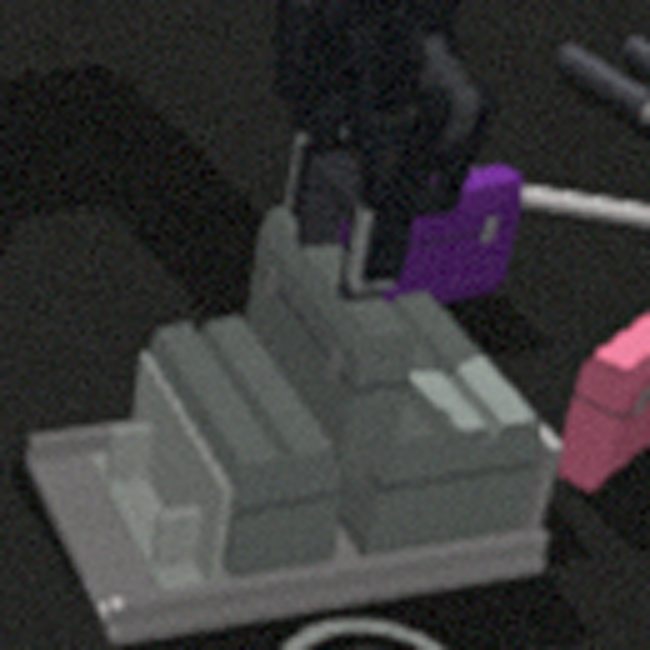

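View pics/w12.png

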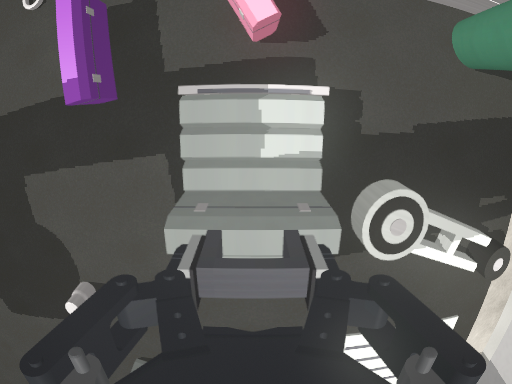

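Emit:
{"name": "play_rows", "arguments": {
  "commands": [
    [0, 0.2, 1, 0],
    [0, 0.4, 2, 0],
    [0, 0.6, 3, 0],
    [0, 0.8, 4, 0],
    [0, 1.0, 5, 0],
    [0, 1.2, 6, 0],
    [0, 1.3, 7, 0],
    [0, 1.3, 8, 0]
  ]
}}

```text
time_s: 12.1
position: [0.5925, 0.1285, 0.1302]
ee_rot: [-0.0, 1.0, -0.008, -0.0]
ft_force: [0.1, 4.5, -0.5]
gripper_width: 0.0487
```

```bash
python3 snap.py scene s13; python3 snap.py wrist w13; python3 - <<'E'
from h import *
crop(load("s13"),270,110,400,240,5,"pics/s13c.png")
crop(load("w13"),160,70,350,250,4,"pics/w13c.png")
E
```

```text
12.1 [0.59246043 0.12853058 0.13017581] [-9.79991067e-05  9.99968583e-01 -7.92562847e-03 -8.37334654e-05] [ 0.12031736  4.48815503 -0.51747406] 0.04873046708035754 0.013985104409140758
12.15 [0.59244438 0.1284636  0.13003161] [-5.56078328e-05  9.99968350e-01 -7.95498673e-03 -1.18554736e-04] [ 0.68133893  5.21580444 -0.65383221] 0.04894521891851755 0.00219057401648507
```

View pics/s13c.png

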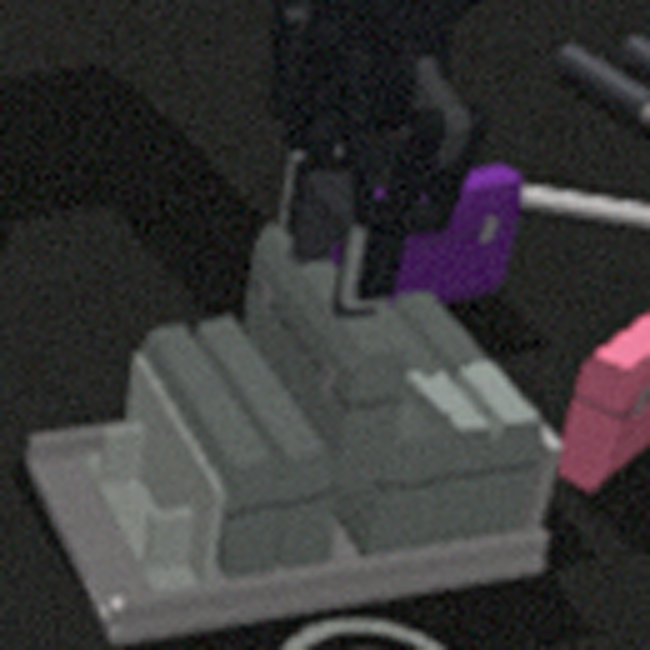

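View pics/w13c.png

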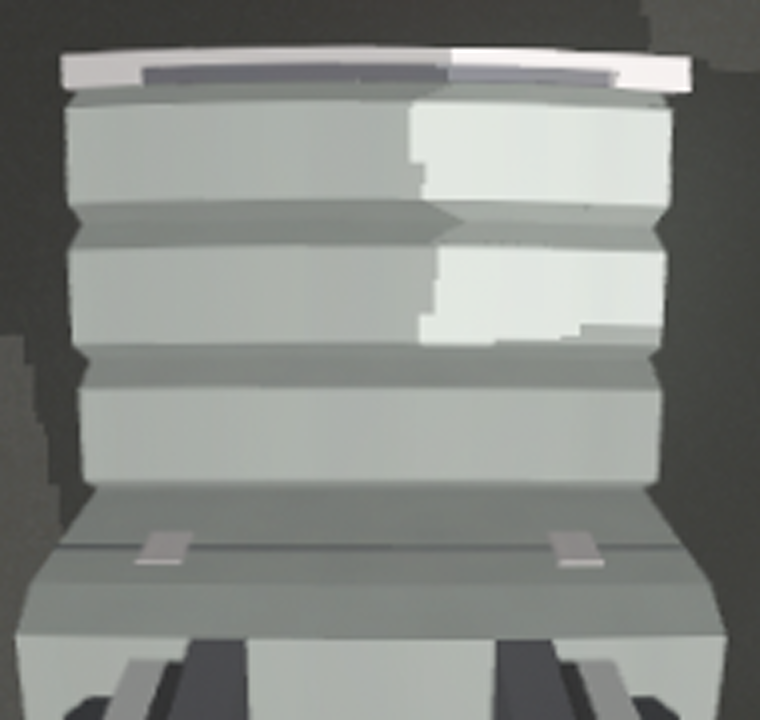

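```bash
python3 - <<'E'
from h import *
c=load("w13");T=c["tcp"];k=4
def P(X,Y,z):return onz(c,160+(X+.5)/k-.5,70+(Y+.5)/k-.5,z,T)*1e3
for n,X,Y in [("aN",365,103),("aS",370,203),("bN",370,246),("bS",370,344),("cN",370,388),("cS",370,483)]: print(n,np.round(P(X,Y,.0757),1))
for X,Y in [(375,636)]: print("held N top edge",P(X,Y,.124))
E
```

```text
aN [593.  209.4  75.7]
aS [593.6 192.8  75.7]
bN [593.5 185.6  75.7]
bS [593.2 169.1  75.7]
cN [593.1 161.5  75.7]
cS [592.9 144.7  75.7]
held N top edge [593.53369032 137.32965139 124.        ]
```

Emit:
{"name": "play_rows", "arguments": {
  "commands": [
    [0, 0, 1.5, 0],
    [0, 0, 3, 0],
    [0, 0, 4.5, 0],
    [0, 0, 6, 0],
    [0, 0, 7.5, 0],
    [0, 0, 9, 0],
    [0, 0, 10, 0],
    [0, 0, 10, 0]
  ]
}}

```text
time_s: 13.2
position: [0.5924, 0.1284, 0.12]
ee_rot: [0.0, 1.0, -0.008, -0.0]
ft_force: [0.9, 5.0, -2.3]
gripper_width: 0.0486
```

```bash
python3 snap.py scene s14; python3 - <<'E'
from h import *
crop(load("s14"),270,110,400,240,5,"pics/s14c.png")
E
```

```text
13.2 [0.59243348 0.12836395 0.11999523] [ 1.55217153e-05  9.99968098e-01 -7.98613135e-03 -1.54827644e-04] [ 0.93441853  5.04846247 -2.26466302] 0.048613591988950954 0.00184297710384109
```

View pics/s14c.png

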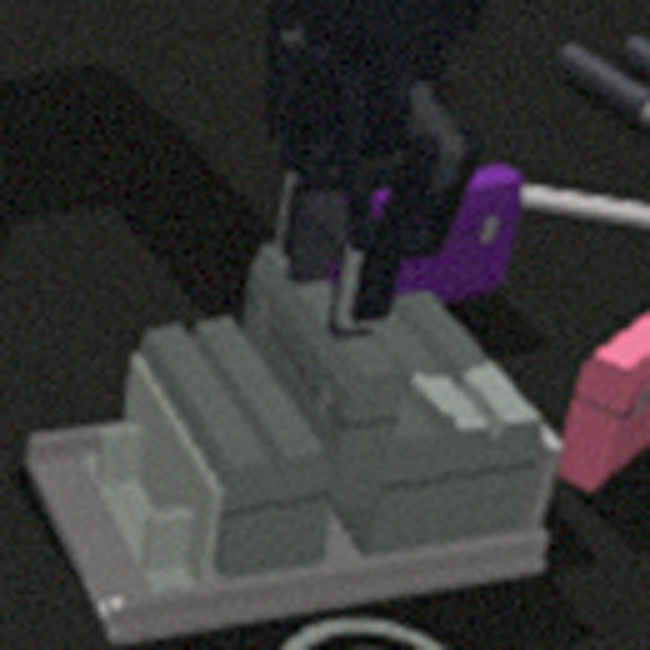

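Emit:
{"name": "play_rows", "arguments": {
  "commands": [
    [0, 0, 2, 0],
    [0, 0, 4, 0],
    [0, 0, 6, 0],
    [0, 0, 8, 0],
    [0, 0, 10, 0],
    [0, 0, 12, 0],
    [0, 0, 14, 0],
    [0, 0, 14, 0]
  ]
}}

```text
time_s: 14.25
position: [0.5924, 0.1283, 0.1059]
ee_rot: [0.0, 1.0, -0.008, -0.0]
ft_force: [0.1, 3.3, -4.8]
gripper_width: 0.0484
```

Emit:
{"name": "play_rows", "arguments": {
  "commands": [
    [0, 0, 2, 0],
    [0, 0, 4, 0],
    [0, 0, 6, 0],
    [0, 0, 8, 0],
    [0, 0, 10, 0],
    [0, 0, 12, 0],
    [0, 0, 14, 0],
    [0, 0, 14, 0]
  ]
}}

```text
time_s: 15.25
position: [0.5924, 0.1284, 0.0919]
ee_rot: [0.0, 1.0, -0.008, -0.0]
ft_force: [0.3, 3.9, -3.9]
gripper_width: 0.0489
```

```bash
python3 snap.py scene s15;python3 snap.py wrist w15; python3 - <<'E'
from h import *
crop(load("s15"),270,110,400,240,5,"pics/s15c.png")
E
```

```text
15.25 [0.59244542 0.12838392 0.09189046] [ 9.26379240e-06  9.99968349e-01 -7.95532138e-03 -1.19292591e-04] [ 0.33686435  3.85171744 -3.91393623] 0.04889463897382161 0.0023158187519042913
15.3 [0.59241715 0.1283773  0.09190358] [ 1.21392498e-05  9.99968357e-01 -7.95382657e-03 -1.45738914e-04] [ 1.29144672  4.31680278 -4.81786602] 0.04872018561294732 0.0026285216569975523
```

View pics/s15c.png

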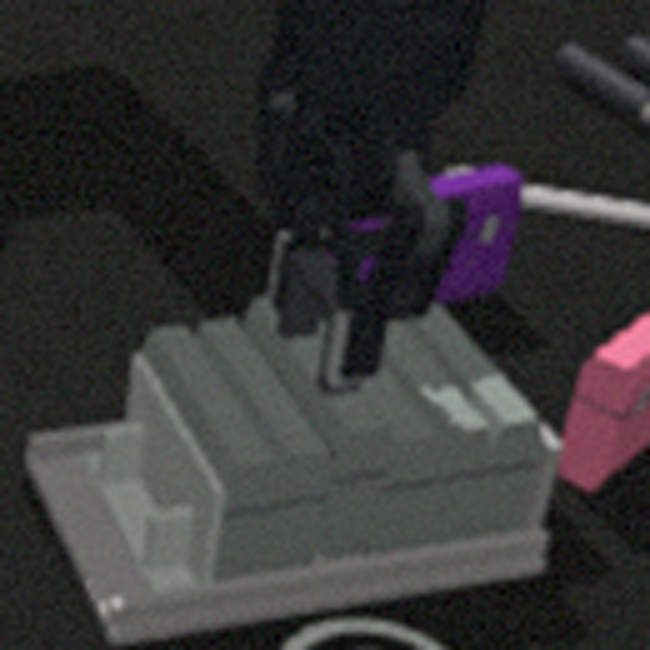

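View pics/w15.png

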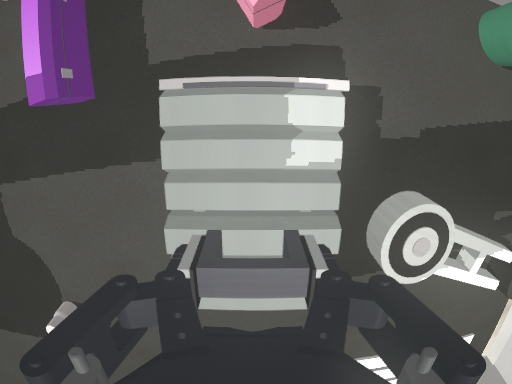

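Emit:
{"name": "play_rows", "arguments": {
  "commands": [
    [0, 0, 1, 0],
    [0, 0, 2, 0],
    [0, 0, 3, 0],
    [0, 0, 4, 0],
    [0, 0, 5, 0],
    [0, 0, 6, 0],
    [0, 0, 7, 0],
    [0, 0, 7, 0]
  ]
}}

```text
time_s: 16.35
position: [0.5925, 0.1284, 0.0851]
ee_rot: [-0.0, 1.0, -0.008, -0.0]
ft_force: [0.3, 4.1, -3.0]
gripper_width: 0.0491
```

Emit:
{"name": "play_rows", "arguments": {
  "commands": [
    [0, 0, 0.3, 0],
    [0, 0, 0.6, 0],
    [0, 0, 0.9, 0],
    [0, 0, 1.2, 0],
    [0, 0, 1.5, 0],
    [0, 0, 1.8, 0],
    [0, 0, 2, 0],
    [0, 0, 2, 0]
  ]
}}

```text
time_s: 17.35
position: [0.5925, 0.1284, 0.0832]
ee_rot: [-0.0, 1.0, -0.008, -0.0]
ft_force: [0.6, 4.3, -1.6]
gripper_width: 0.0486
```

Emit:
{"name": "play_rows", "arguments": {
  "commands": [
    [0, 0, 0.2, 0],
    [0, 0, 0.4, 0],
    [0, 0, 0.6, 0],
    [0, 0, 0.8, 0],
    [0, 0, 1, 0],
    [0, 0, 1.2, 0],
    [0, 0, 1.2, 0],
    [0, 0, 1.2, 0]
  ]
}}

```text
time_s: 18.35
position: [0.5928, 0.1284, 0.0828]
ee_rot: [-0.0, 1.0, -0.008, 0.0]
ft_force: [-3.7, 4.1, 4.9]
gripper_width: 0.0489
```

Emit:
{"name": "play_rows", "arguments": {
  "commands": [
    [0, 0, 0.2, 0],
    [0, 0, 0.4, 0],
    [0, 0, 0.6, 0],
    [0, 0, 0.8, 0],
    [0, 0, 1, 0],
    [0, 0, 1, 0],
    [0, 0, 1, 0],
    [0, 0, 1, 0]
  ]
}}

```text
time_s: 19.35
position: [0.5932, 0.1285, 0.0827]
ee_rot: [-0.0, 1.0, -0.008, 0.001]
ft_force: [-4.4, 3.5, 9.7]
gripper_width: 0.0487
```

Emit:
{"name": "play_rows", "arguments": {
  "commands": [
    [0, 0, 0.3, 0],
    [0, 0, 0.6, 0],
    [0, 0, 0.9, 0],
    [0, 0, 1.2, 0],
    [0, 0, 1.4, 0],
    [0, 0, 1.6, 0],
    [0, 0, 1.6, 0],
    [0, 0, 1.6, 0]
  ]
}}

```text
time_s: 20.35
position: [0.5939, 0.1285, 0.0827]
ee_rot: [-0.0, 1.0, -0.008, 0.001]
ft_force: [-7.0, 2.6, 19.0]
gripper_width: 0.0491
```

```bash
python3 - <<'E'
from plant import ctrl
for i in range(1):
    s=ctrl.observe();print(s["position"],s["ft_force"],s["ee_rot"])
E
```

```text
[0.59385838 0.12853632 0.08273754] [-7.01404915  2.63922333 19.01906603] [-1.32728638e-04  9.99967604e-01 -7.90966841e-03  1.48696132e-03]
```

Emit:
{"name": "play_rows", "arguments": {
  "commands": [
    [0, 0, -0.1, 0],
    [0, 0, -0.1, 0],
    [0, 0, -0.1, 0],
    [0, 0, -0.1, 0],
    [0, 0, -0.1, 0],
    [0, 0, -0.1, 0],
    [0, 0, -0.1, 0],
    [0, 0, -0.1, 0]
  ]
}}

```text
time_s: 21.35
position: [0.5938, 0.1285, 0.0827]
ee_rot: [-0.0, 1.0, -0.008, 0.001]
ft_force: [-7.7, 3.3, 18.3]
gripper_width: 0.0491
```

Emit:
{"name": "play_rows", "arguments": {
  "commands": [
    [0, 0, -0.5, 0],
    [0, 0, -1, 0],
    [0, 0, -1.5, 0],
    [0, 0, -2, 0],
    [0, 0, -2.5, 0],
    [0, 0, -3, 0],
    [0, 0, -3, 0],
    [0, 0, -3, 0]
  ]
}}

```text
time_s: 22.35
position: [0.5931, 0.1284, 0.0828]
ee_rot: [-0.0, 1.0, -0.008, 0.001]
ft_force: [3.0, 4.1, 1.9]
gripper_width: 0.0491
```

```bash
python3 snap.py scene s16;python3 snap.py wrist w16; python3 - <<'E'
from h import *
crop(load("s16"),270,110,400,240,5,"pics/s16c.png")
crop(load("w16"),140,60,370,250,3.4,"pics/w16c.png")
E
```

```text
22.35 [0.59311353 0.12842122 0.08276703] [-5.39778675e-05  9.99968145e-01 -7.95556814e-03  6.43735243e-04] [3.00206779 4.06126237 1.94060407] 0.04912273651165195 0.001649081963925972
22.4 [0.59312322 0.12840434 0.08277138] [-5.17945399e-05  9.99967970e-01 -7.97722108e-03  6.48934604e-04] [2.08980195 4.50388533 2.01868968] 0.04924869120162505 0.0017644327388372497
```

View pics/s16c.png

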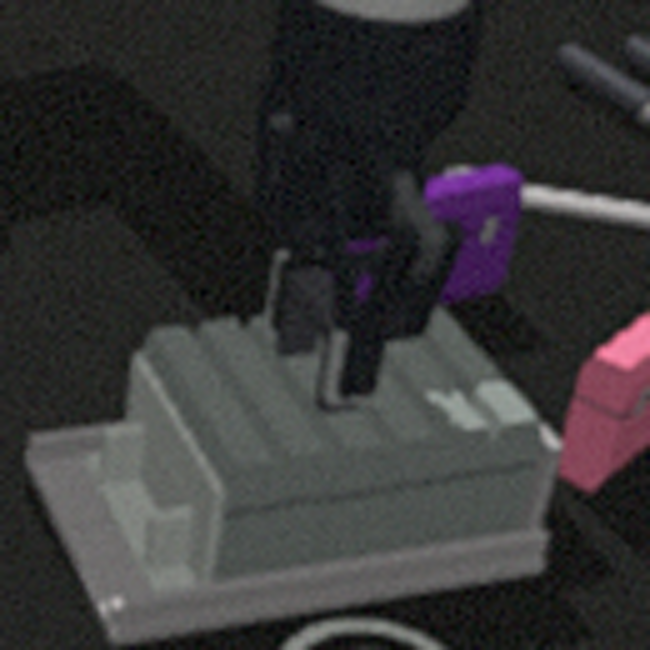

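View pics/w16c.png

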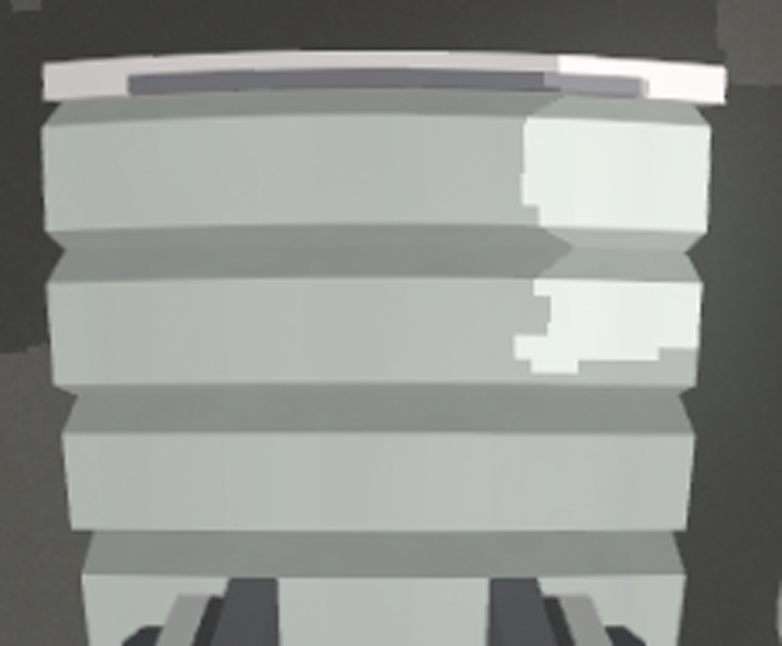

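Emit:
{"name": "play_rows", "arguments": {
  "commands": [
    [0, 0, 0, 0],
    [0, 0, 0, 0],
    [0, 0, 0, 0],
    [0, 0, 0, 0],
    [0, 0, 0, 0],
    [0, 0, 0, 0],
    [0, 0, 0, 0],
    [0, 0, 0, 0]
  ],
  "claw": 0.7
}}

```text
time_s: 23.45
position: [0.5925, 0.1284, 0.0826]
ee_rot: [0.0, 1.0, -0.008, 0.0]
ft_force: [-1.2, 0.1, -0.1]
gripper_width: 0.0728
```

Emit:
{"name": "play_rows", "arguments": {
  "commands": [
    [0, 0, -4, 0],
    [0, 0, -10, 0],
    [0, 0, -18, 0],
    [0, 0, -28, 0],
    [0, 0, -40, 0],
    [0, 0, -54, 0],
    [0, 0, -70, 0],
    [0, 0, -86, 0]
  ]
}}

```text
time_s: 24.45
position: [0.5927, 0.1284, 0.17]
ee_rot: [-0.0, 1.0, -0.008, 0.0]
ft_force: [0.3, 0.2, 0.5]
gripper_width: 0.0724
```

Emit:
{"name": "play_rows", "arguments": {
  "commands": [
    [0, 5, -8, 0],
    [-5, 15, -16, 0],
    [-10, 30, -24, 0],
    [-15, 45, -32, 0],
    [-20, 55, -40, 0],
    [-20, 60, -40, 0],
    [-20, 60, -40, 0],
    [-20, 60, -40, 0]
  ]
}}

```text
time_s: 25.45
position: [0.5715, 0.069, 0.2081]
ee_rot: [-0.0, 1.0, -0.008, -0.0]
ft_force: [0.6, 0.3, -0.3]
gripper_width: 0.0727
```

```bash
python3 snap.py scene s17;python3 snap.py wrist w17;python3 snap.py top t17; python3 - <<'E'
from h import *
crop(load("s17"),270,130,400,240,5,"pics/s17c.png")
crop(load("t17"),160,140,260,205,7,"pics/t17c.png")
E
```

```text
25.45 [0.57147229 0.06899016 0.20813899] [-8.01890410e-05  9.99968923e-01 -7.87689750e-03 -3.19469874e-04] [ 0.60140344  0.34821749 -0.25606097] 0.07274280052863323 0.005472898220797316
25.5 [0.5714338  0.06909492 0.2080742 ] [-5.73186517e-05  9.99969680e-01 -7.77764007e-03 -3.80662719e-04] [-0.59300779  0.00106587 -0.21427079] 0.07262138345886712 0.0016886758156250555
25.55 [0.57146259 0.06911509 0.20812825] [-7.17287047e-05  9.99969926e-01 -7.74744652e-03 -3.44868239e-04] [-0.7085199   0.20099662 -0.22899897] 0.07295641123445246 0.0026059711927813364
```

View pics/s17c.png

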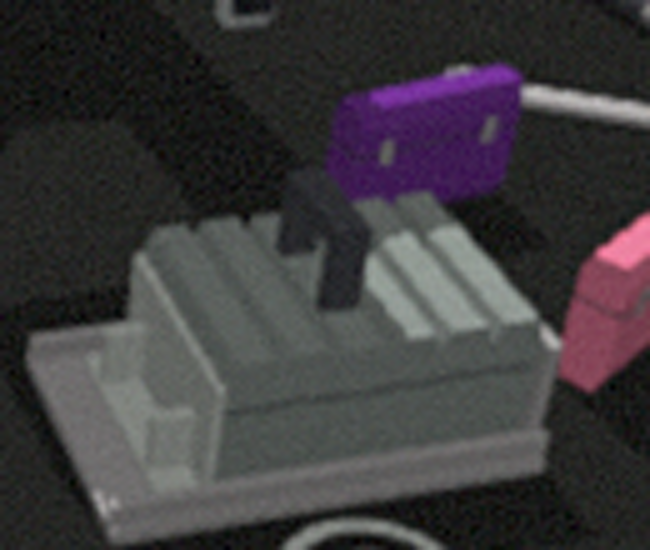

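View pics/w17.png

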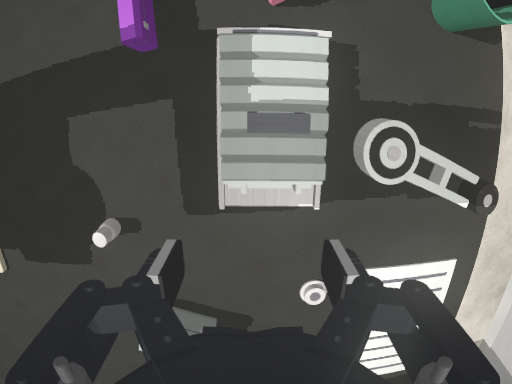

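View pics/s17.png

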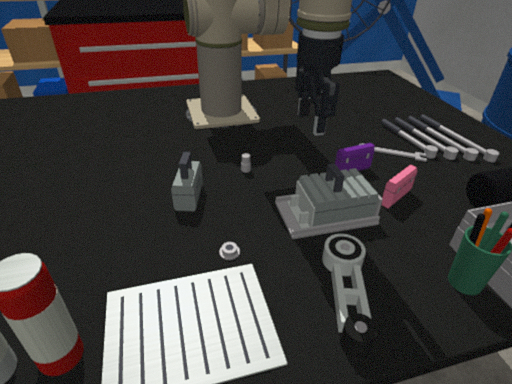

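```bash
python3 - <<'E'
from h import *
crop(load("w17"),205,20,345,215,3,"pics/w17c.png")
c=load("w17");crop(c,205,20,345,215,3,"pics/w17c.png")
E
```

```text
(no output)
```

View pics/w17c.png

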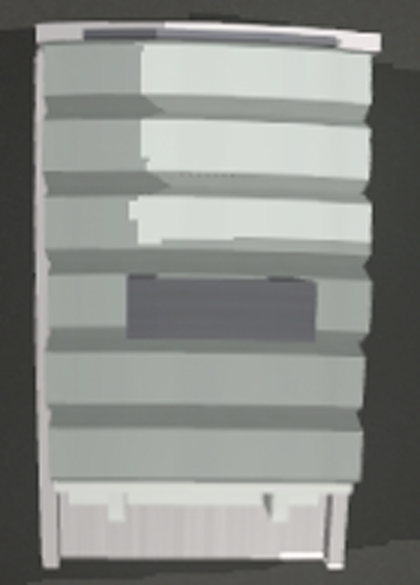

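The case stands in line and parallel with the row. All six cases are upright and flush, and the bookend is pushed back. I'm handing the job in.

```bash
python3 -c "
from plant import workorder
print(workorder.close_job())"
```

```text
the job is handed in; nothing more can be done
None
```

The slim case is back in the rack, handle up, between the third and fourth cases, and the job was handed in at about 25.6 s.

- **Insertion:** I gripped the case by its handle and eased it into the gap in small steps. I shifted it slightly to -y as the bevels wedged. Side force stayed at about 5 N or less. row_d and row_e leaned briefly against the bookend and then straightened up.
- **Pressing home:** The case met the rack floor with the TCP at z ≈ 0.083. The force sensor read 19.0 N, then 18.3 N a second later with the push held. I then eased off, opened the gripper and backed away.
- **Last checks:** The final scene and wrist pictures show all six cases upright, level and in line, with the bookend pushed back. The case is within about 1 mm of the row along x, judged by eye in the final wrist picture. The thick case, socket and nut look unmoved, and nothing was touching the robot.
- **Disagreements:** While pressing, the case crept about 1 mm in +x with a sideways force of about 7 N. Most of that came back when I eased off. No check failed.

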